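# Pack a moisture tin under the swing tray of a sample case

## Robot

A 7-joint arm with a two-finger parallel gripper is mounted at the origin on a cart in front of the work surface, level with it; the furniture and walls round the work are solid. World frame = base frame: x ahead of the robot, y to its left, z up, the work surface at z = 0. Lengths are in mm, angles in degrees, forces in N, time in s.
With the tool pointing down it reaches from about 425 to 925 mm from the base axis. Payload 6.8 kg.
Tool frame: the origin (TCP) lies midway between the tips of the shut fingers; the grasp point (between the pads) lies 19 mm behind it; z points along the fingers, x is the direction in which the jaws open and shut, and the axes are right-handed (so a half turn about z gives the same grasp; the last joint's range is limited). The gripper opens to 85 mm and grips with 20 to 120 N. Pads are 22 mm wide; open, the fingers measure 114 mm over their backs; the gripper's body (76 mm by 85 mm) begins 54 mm behind the grasp point. The pads swing forward as they close: fully open they stand 13 mm farther back than shut.
Start: joints at [-81.996, 27.33, 1.283, 89.118, -0.659, 63.558, -4.761], TCP at [165.554, 654.4, 231.308] pointing down, gripper open.
Joint ranges: [-169.35, 169.35], [-19.33, 120.38], [-80.79, 83.38], [13.8, 139.57], [-78.32, 258.32], [9.67, 109.79], [-169.56, 169.56]. Speed limits (degrees/s): [136.94, 136.94, 180, 180, 180, 180, 180].

## Interface

Orientations are given as [roll, pitch, yaw] about the fixed x, y, z axes, in that order (R = Rz(yaw) Ry(pitch) Rx(roll)).
In Python, from plant import observe, read_camera, get_calibration, job_done gives the robot as it stands.
- The arm moves only by the tool carry_out, never from a script. Its argument "moves" is a list of rows, each an object of numbers: "x", "y", "z": the shift along the tool's x, y, z in m; "ax", "ay", "az": the turn, a rotation vector about the tool's x, y, z in degrees. In form: [{"x": .., "y": .., "z": .., "ax": .., "ay": .., "az": ..}, ...]. A call has 1 to 10 rows; each row is the pose to reach, as a shift and turn from the pose commanded when the call began, along the tool's axes at that moment; what a row does not reach only later rows make up. A row lasts 1/12 s, in which the tool goes at most 41.7 mm and 7.16 degrees, less where a joint would pass 70% of its speed; a pose out of reach is approached as far as the arm can. A call with a gripper value outside its range is refused whole. "fingers" is the closure, from -1 (fully open) to 1 (shut), set as the call begins (left out, the last holds). The fingers move at their own pace and stop on an object; "force" is the grip in N (left out, the last holds). Time passes only in rows, so rows that repeat a pose let the fingers close. It gives the time, the measured TCP pose, the force and the opening at its end, in the units of the state.
- observe(): the state, without advancing time (a new reading comes with each control period).
- read_camera(name): name is "scene" or "top" or "wrist"; returns (picture, depth): 420x560x3 uint8, red, green, blue; 420x560 float32, mm along the optical axis (not along the pixel's ray), 0 where there is no reading.
- get_calibration(name): a dict with "fx", "fy", "cx", "cy" (pixels), "k1" (the pictures are not rectified: a ray, as slopes to the right and down, at radius r is drawn at 1 + k1 r^2 times it, then the intrinsics apply), "world_to_cam" (4x4, takes a point from world to camera coordinates). Camera axes: x right, y down, z forward; pixel columns grow to the right and rows downward; lengths in mm; the calibration is good to about 2 mm. A picture is of the moment at which its call begins: read the wrist's pose just before it. get_calibration takes no time and is no camera call; for the wrist camera it gives the pose at the moment of the call.
- job_done(): hands the job in, once; it reports no verdict.
The state is a dict: "time_s": time; "q": joint angles; "qd": joint speeds; "tau": joint torques, N m; "position": TCP position; "ee_rot": TCP orientation; "force": force on the tool from outside, world axes, zero at the start; "torque": the same for the moment, N m; "width": finger opening in mm.
Only numpy, scipy, OpenCV 4.12 (cv2) and the standard library are available. Lean on these libraries where they do the work, as an engineer would, in place of code of your own. Each camera call takes 0.05 s, during which the arm holds its last target.

## Task

Take the small sample case's top tray by its bar handle and swing it up and all the way over to the side until it rests open. Put the round lidded metal tin flat and upright into the compartment underneath, setting it down rather than dropping it, then swing the tray back over and down until the case is fully closed, with the tin inside.

Things in the scene. Friction and masses are not known exactly. Their poses are not given: they have to be found in the camera images.
- tray_arm (a joint): Swing of the tray on parallel steel arms (80.8 mm): it stays level. q=0 closed; 1.047 highest; 2.094 open, 140 mm to the case's -y, same height. At q it has moved 80.8*(0.866-sin(1.047-q)) mm to the case's -y and 80.8*(cos(1.047-q)-0.5) mm up. Tray 0.25 kg; its weight keeps it at either end; let go in between it sinks, damped, to the nearer end.
- tray_handle (a point): Middle of the tray's handle: level round dark steel bar, 12 mm thick, about 90 mm long along the case's x, 55 mm above the underside of the aluminium tray (136 x 110 mm, rim 22 mm high, two black clips fixed in it), 112 mm above the bench when closed. Take it from above, fingers closing along the case's y.
- case_floor (a point): Centre of the compartment's inner floor, 5 mm above the bench, under the tray. Case: fixed grey plastic box, outer 136 x 110 x 55 mm, walls 5 mm; inside 126 mm along its x, 100 mm along its y, 50 mm deep. Axes are the case's: z up, +y to the robot's left at yaw 0; the tray opens to -y, the robot's right. Left of it a machine 0.32 m high (hopper on it to 0.48 m) stands at x > 0.514, y 0.11 to 0.56.
- tin_center (a point): Centre (half-way up) of the tin to pack: round aluminium moisture tin with lid, 59 mm across, 38 mm high, 40 g, upright on the bench right of the case. Near it is a beige stepped plastic cap of like size: not that one. Between tin and case the oven door's handle juts out to x = 0.586 (y -0.30 to -0.255, from z = 0.15 up); the oven front is at x = 0.61, z up to 0.54: pass on the robot's side.
Not all that is in view belongs to the job. What is shaped like the part that bears tin_center but black is not meant.

How it is judged:
By the outcome, as a careful person would: the job done as asked, in the order asked, and still so for the second after the job is handed in, with the robot touching nothing.
It also fails if it takes over 72 s, if anything falls off the work surface, if the arm or the gripper's body presses on something with over 40 N, if the wrist force passes 120 N, or if a joint passes its speed limit or range.

## Working session

There is one attempt and no reset: what is moved stays moved. The work goes in short steps, Python scripts to look and compute and a tool call to move; the robot and the scene stay as the last step left them, time stands still between calls to the robot, and variables do not carry over. Pictures are saved under pics/ and viewed, and the job is handed in when it is done.

Besides the shell and the picture viewer there is one more tool, called after ">>>" by a JSON object that holds its "fn" and its "kwargs". carry_out: Moves the arm, as the interface text tells. Its arguments: {"type":"object","properties":{"moves":{"type":"array","items":{"type":"object","properties":{"x":{"type":"number"},"y":{"type":"number"},"z":{"type":"number"},"ax":{"type":"number"},"ay":{"type":"number"},"az":{"type":"number"}}}},"fingers":{"type":"number"},"force":{"type":"number"}},"required":["moves"]}

```bash
ls; mkdir -p pics; python3 - <<'E'
from plant import *
import cv2,numpy as np
print(observe())
for n in ("scene","top","wrist"):
    c=get_calibration(n); p,d=read_camera(n)
    cv2.imwrite(f"pics/{n}0.png",p[:,:,::-1]); np.save(f"pics/{n}0.npy",d)
    print(n,{k:(np.round(v,3).tolist() if k=="world_to_cam" else v) for k,v in c.items()})
E
```

```text
pics
{'time_s': 0.0, 'q': array([-81.99795066,  27.37601372,   1.280786  ,  89.17831168,
        -0.6597428 ,  63.55761624,  -4.75928798]), 'qd': array([-0.02779114,  0.0432995 , -0.16267161, -0.03949839,  0.05805338,
       -0.01463737,  0.0093625 ]), 'tau': array([-1.02604688e-03, -5.96460056e+01,  1.60728972e+00, -2.81197107e+01,
        1.23960464e-02,  9.54938703e-03,  7.82117411e-06]), 'position': array([165.40744918, 653.80967161, 230.32343047]), 'ee_rot': array([1.79992598e+02, 1.04329673e-01, 7.58063988e+01]), 'force': array([-0.40461834, -0.0919232 ,  0.34418233]), 'torque': array([0.02127993, 0.00544385, 0.02897248]), 'width': 85.64423380287641}
scene {'fx': 409.7570417246212, 'fy': 409.7570417246212, 'cx': 280.88831335595125, 'cy': 208.79249859720952, 'k1': -0.0662128762628373, 'world_to_cam': [[-0.819, -0.574, -0.002, 397.009], [-0.414, 0.592, -0.692, 436.589], [0.399, -0.565, -0.722, 702.48], [0.0, 0.0, 0.0, 1.0]]}
top {'fx': 405.22776387634445, 'fy': 405.22776387634445, 'cx': 275.6490493951786, 'cy': 209.84448414047327, 'k1': 0.023579968592805124, 'world_to_cam': [[-0.028, -0.999, 0.018, -187.208], [-0.988, 0.025, -0.15, 631.376], [0.149, -0.022, -0.989, 863.82], [0.0, 0.0, 0.0, 1.0]]}
wrist {'fx': 321.22653776113196, 'fy': 321.22653776113196, 'cx': 276.4128438605507, 'cy': 210.07642428608173, 'k1': -0.06934785737251756, 'world_to_cam': [[0.245, 0.969, -0.002, -674.373], [0.93, -0.235, 0.282, -36.434], [0.273, -0.071, -0.959, 380.266], [0.0, 0.0, 0.0, 1.0]]}
```

View pics/scene0.png

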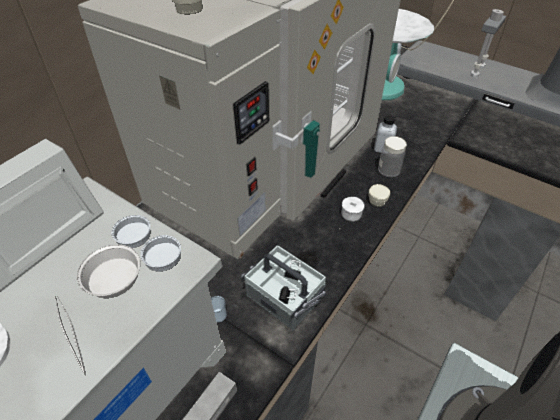

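View pics/top0.png

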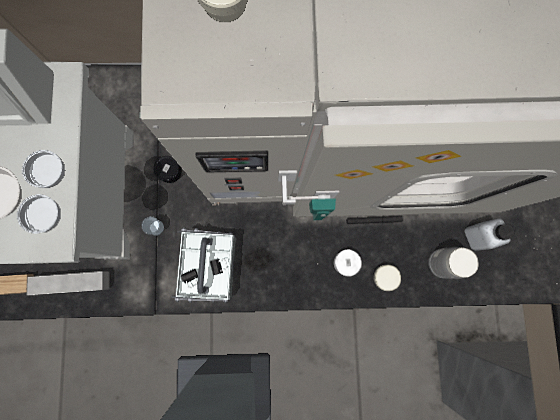

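View pics/wrist0.png

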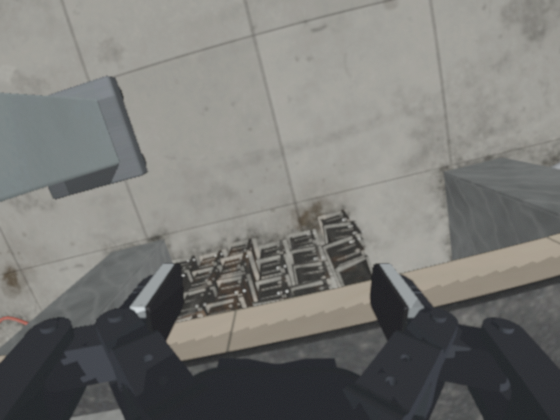

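```bash
cat > h.py <<'E'
from plant import *
import cv2,numpy as np
def ray(c,uv):
    K=np.array([[c['fx'],0,c['cx']],[0,c['fy'],c['cy']],[0,0,1]])
    p=cv2.undistortPoints(np.float64(uv).reshape(-1,1,2),K,np.array([c['k1'],0,0,0,0.]))[:,0]
    d=np.c_[p,np.ones(len(p))]; T=c['world_to_cam']; R,t=T[:3,:3],T[:3,3]
    return -R.T@t, d@R      # z-normalised directions
def plane(c,uv,z):
    o,d=ray(c,uv); return o+d*((z-o[2])/d[:,2])[:,None]
def dep(c,uv,z):
    o,d=ray(c,uv); return o+d*np.float64(z).reshape(-1,1)
def tri(c1,u1,c2,u2):
    o1,d1=ray(c1,[u1]);o2,d2=ray(c2,[u2]);d1=d1[0];d2=d2[0]
    s=np.linalg.lstsq(np.c_[d1,-d2],o2-o1,rcond=None)[0]
    a=o1+s[0]*d1;b=o2+s[1]*d2
    return (a+b)/2,np.linalg.norm(a-b)
def cloud(c,d):
    v,u=np.mgrid[:420,:560]
    P=dep(c,np.c_[u.ravel(),v.ravel()],d.ravel()).reshape(420,560,3); P[d==0]=np.nan
    return P
E
python3 - <<'E'
from h import *
t=cv2.imread('pics/top0.png');s=cv2.imread('pics/scene0.png')
a=cv2.resize(t[215:310,160:250],None,fx=5,fy=5,interpolation=cv2.INTER_CUBIC)
b=cv2.resize(s[240:330,235:335],None,fx=5,fy=5,interpolation=cv2.INTER_CUBIC)
cv2.imwrite('pics/c1.png',a);cv2.imwrite('pics/c2.png',b)
a=cv2.resize(t[235:300,320:410],None,fx=4,fy=4,interpolation=cv2.INTER_CUBIC)
b=cv2.resize(s[175:230,330:400],None,fx=5,fy=5,interpolation=cv2.INTER_CUBIC)
h=max(a.shape[0],b.shape[0]);o=np.zeros((h,a.shape[1]+b.shape[1],3),np.uint8);o[:a.shape[0],:a.shape[1]]=a;o[:b.shape[0],a.shape[1]:]=b
cv2.imwrite('pics/c3.png',o)
for n,pts in (("top",[(347,262),(387,277),(205,262)]),("scene",[(352,207),(378,193),(285,270)])):
    P=cloud(get_calibration(n),np.load(f'pics/{n}0.npy'))
    for u,v in pts: print(n,u,v,P[v,u].round(1))
E
```

```text
top 347 262 [ 505.4 -361.1   38. ]
top 387 277 [ 469.9 -448.1   39.7]
top 205 262 [513.7 -47.1  59.9]
scene 352 207 [ 503.3 -352.    35.8]
scene 378 193 [ 469.4 -437.2   38.3]
scene 285 270 [502.9 -40.7 113.1]
```

View pics/c1.png

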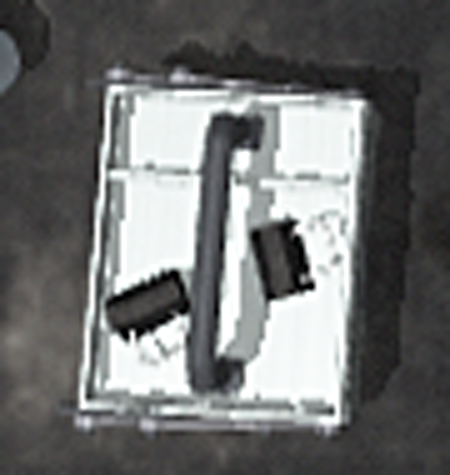

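View pics/c2.png

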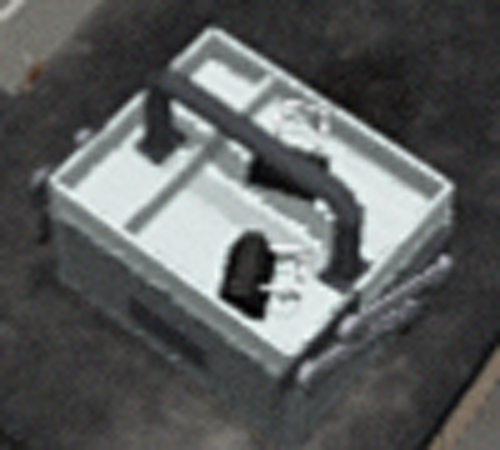

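View pics/c3.png

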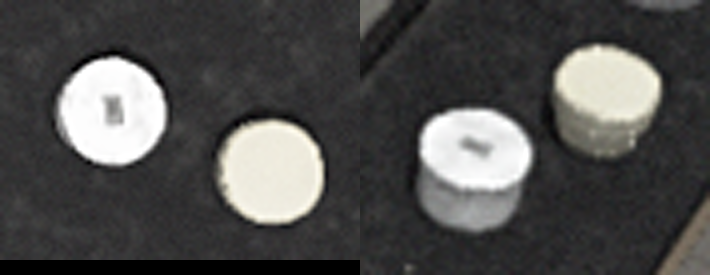

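Candidates for the tin: (347,262) in top / (352,207) in scene is smooth, silvery and has a lid label. (387,277) / (378,193) is beige and stepped, so it is the cap. The black look‑alike is at top (167,170). The silvery one fits, and the crop confirms it. The case is at top (205,265), with the dark handle running from about (203,240) to (201,291).

```bash
python3 - <<'E'
from h import *
C={n:get_calibration(n) for n in("top","scene")}
I={n:cv2.imread(f'pics/{n}0.png') for n in C}
P={n:cloud(C[n],np.load(f'pics/{n}0.npy')) for n in C}
# tin top ellipse
E={}
for n,(u,v) in (("top",(347,262)),("scene",(352,207))):
    g=I[n].min(2); m=(g>190).astype(np.uint8)
    m[:v-25]=0;m[v+25:]=0;m[:,:u-18]=0;m[:,u+18:]=0
    cs,_=cv2.findContours(m,0,2); c=max(cs,key=cv2.contourArea)
    h=cv2.convexHull(c); e=cv2.fitEllipse(h); E[n]=e[0]; print(n,e, plane(C[n],[e[0]],38.).round(1))
print("tin top tri",tri(C['top'],E['top'],C['scene'],E['scene']))
# handle by depth
for n in P:
    X=P[n];g=I[n].max(2)
    m=(X[...,0]>420)&(X[...,0]<600)&(X[...,1]>-130)&(X[...,1]<40)&(X[...,2]>95)&(X[...,2]<125)&(g<110)
    Q=X[m];c=Q.mean(0);w,V=np.linalg.eigh(np.cov((Q[:,:2]-c[:2]).T));d=V[:,1];t=(Q[:,:2]-c[:2])@d
    print(n,m.sum(),c.round(1),'dir',np.degrees(np.arctan2(d[1],d[0])),t.min(),t.max(),Q[:,2].max(), 'mid',c[:2]+d*(t.min()+t.max())/2)
    vv,uu=np.where(m);print(uu.min(),uu.max(),vv.min(),vv.max())
    # tray rim
    m=(X[...,0]>400)&(X[...,0]<620)&(X[...,1]>-150)&(X[...,1]<60)&(X[...,2]>70)&(X[...,2]<86)&(g>110)
    Q=X[m];r=cv2.minAreaRect(Q[:,:2].astype(np.float32));print('rim',m.sum(),r,np.median(Q[:,2]))
E
```

```text
top ((347.707275390625, 262.4779968261719), (25.20301628112793, 26.101638793945312), 153.56527709960938) [[ 504.3 -362.6   38. ]]
scene ((352.597412109375, 204.42529296875), (15.850616455078125, 21.468534469604492), 103.1836929321289) [[ 505.7 -359.2   38. ]]
tin top tri (array([ 505.56657883, -362.63119403,   35.03214699]), np.float64(2.654437286353176))
top 285 [507.  -49.4 117.7] dir 175.10330089127922 -55.869946685116645 55.17417954942867 123.28056899465241 mid [507.38782896 -49.4303813 ]
197 207 238 292
rim 564 ((507.84442138671875, -47.79961395263672), (111.68052673339844, 152.26937866210938), 85.56238555908203) 80.06427108826546
scene 294 [503.7 -44.4 114. ] dir 175.5437540566311 -63.88307982657218 53.4877635547241 121.33169380568881 mid [508.90808812 -44.82748269]
263 306 254 287
rim 696 ((508.9645690917969, -46.757896423339844), (112.90988159179688, 150.54864501953125), 85.59441375732422) 76.91547383826247
```

Tin: about (505,-361), top z≈35–38 mm, 2.7 mm ray gap. Case centre: about (508,-47), yaw ≈ -4.5°, handle axis z≈112. All of these agree with the text. I'll swing the arm round at a small radius to clear the machine, then look again with the wrist camera.

```bash
cat > plan.py <<'E'
from h import *
from scipy.spatial.transform import Rotation as Ro
import json
# cmd pose: x y z yaw (roll 180)
def rot(yaw): return Ro.from_euler('xyz',[180,0,yaw],degrees=True)
def rel(cmd,w):
    R=rot(cmd[3]); d=R.inv().apply(np.array(w[:3])-cmd[:3])/1000
    return [round(float(v),4) for v in d]+[round(-(w[3]-cmd[3]),2)]
def show(cmd,ws):
    for w in ws: print([round(float(v),1) for v in w],'-> x y z az',rel(cmd,w))
E
python3 - <<'E'
from plan import *
c=[165.55,654.4,231.3,75.8]
show(c,[(150,540,300,78),(130,440,310,80),(318,330,310,83),(380,230,310,85.4)])
print()
show([380,230,310,85.4],[(430,100,310,85.4),(455,-47,310,85.4)])
E
```

```text
[150.0, 540.0, 300.0, 78.0] -> x y z az [-0.1147, 0.013, -0.0687, -2.2]
[130.0, 440.0, 310.0, 80.0] -> x y z az [-0.2166, 0.0181, -0.0787, -4.2]
[318.0, 330.0, 310.0, 83.0] -> x y z az [-0.2771, 0.2274, -0.0787, -7.2]
[380.0, 230.0, 310.0, 85.4] -> x y z az [-0.3588, 0.312, -0.0787, -9.6]

[430.0, 100.0, 310.0, 85.4] -> x y z az [-0.1256, 0.0603, 0.0, -0.0]
[455.0, -47.0, 310.0, 85.4] -> x y z az [-0.2701, 0.097, 0.0, -0.0]
```

>>> {"fn": "carry_out", "kwargs": {"moves": [{"x": -0.036, "y": 0.003, "z": -0.013}, {"x": -0.072, "y": 0.006, "z": -0.026}, {"x": -0.108, "y": 0.009, "z": -0.039}, {"x": -0.144, "y": 0.012, "z": -0.052}, {"x": -0.18, "y": 0.015, "z": -0.065}, {"x": -0.217, "y": 0.018, "z": -0.079, "az": -2}, {"x": -0.229, "y": 0.058, "z": -0.079, "az": -4}, {"x": -0.241, "y": 0.098, "z": -0.079, "az": -6}, {"x": -0.253, "y": 0.138, "z": -0.079, "az": -8}, {"x": -0.265, "y": 0.178, "z": -0.079, "az": -9.6}]}}

```text
validation failed for argument at $.mo...
```

>>> {"fn": "carry_out", "kwargs": {"moves": [{"x": -0.036, "y": 0.003, "z": -0.013, "ax": 0, "ay": 0, "az": 0}, {"x": -0.072, "y": 0.006, "z": -0.026, "ax": 0, "ay": 0, "az": 0}, {"x": -0.108, "y": 0.009, "z": -0.039, "ax": 0, "ay": 0, "az": 0}, {"x": -0.144, "y": 0.012, "z": -0.052, "ax": 0, "ay": 0, "az": 0}, {"x": -0.18, "y": 0.015, "z": -0.065, "ax": 0, "ay": 0, "az": 0}, {"x": -0.217, "y": 0.018, "z": -0.079, "ax": 0, "ay": 0, "az": -2}, {"x": -0.229, "y": 0.058, "z": -0.079, "ax": 0, "ay": 0, "az": -4}, {"x": -0.241, "y": 0.098, "z": -0.079, "ax": 0, "ay": 0, "az": -6}, {"x": -0.253, "y": 0.138, "z": -0.079, "ax": 0, "ay": 0, "az": -8}, {"x": -0.265, "y": 0.178, "z": -0.079, "ax": 0, "ay": 0, "az": -9.6}]}}

```text
time_s: 0.98
position: [273.9, 352.5, 310.6]
ee_rot: [180.0, -0.1, 85.5]
force: [0.5, 1.0, 0.2]
width: 85.5
```

```bash
python3 - <<'E'
from plan import *
c=[273.1,353.9,310.3,85.4]
show(c,[(337,277,310,85.4),(400,200,310,85.4),(440,60,310,85.4),(455,-47,310,85.4)])
E
```

```text
[337.0, 277.0, 310.0, 85.4] -> x y z az [-0.0715, 0.0699, 0.0003, -0.0]
[400.0, 200.0, 310.0, 85.4] -> x y z az [-0.1432, 0.1388, 0.0003, -0.0]
[440.0, 60.0, 310.0, 85.4] -> x y z az [-0.2796, 0.1899, 0.0003, -0.0]
[455.0, -47.0, 310.0, 85.4] -> x y z az [-0.385, 0.2135, 0.0003, -0.0]
```

>>> {"fn": "carry_out", "kwargs": {"moves": [{"x": -0.029, "y": 0.028, "z": 0, "ax": 0, "ay": 0, "az": 0}, {"x": -0.058, "y": 0.056, "z": 0, "ax": 0, "ay": 0, "az": 0}, {"x": -0.087, "y": 0.084, "z": 0, "ax": 0, "ay": 0, "az": 0}, {"x": -0.115, "y": 0.112, "z": 0, "ax": 0, "ay": 0, "az": 0}, {"x": -0.143, "y": 0.139, "z": 0, "ax": 0, "ay": 0, "az": 0}, {"x": -0.182, "y": 0.153, "z": 0, "ax": 0, "ay": 0, "az": 0}, {"x": -0.221, "y": 0.167, "z": 0, "ax": 0, "ay": 0, "az": 0}, {"x": -0.26, "y": 0.181, "z": 0, "ax": 0, "ay": 0, "az": 0}, {"x": -0.299, "y": 0.194, "z": 0, "ax": 0, "ay": 0, "az": 0}, {"x": -0.339, "y": 0.203, "z": 0, "ax": 0, "ay": 0, "az": 0}]}}

```text
time_s: 1.82
position: [448.2, -2.2, 310.4]
ee_rot: [180.0, -0.0, 85.4]
force: [1.6, 0.5, 1.0]
width: 85.6
```

>>> {"fn": "carry_out", "kwargs": {"moves": [{"x": -0.036, "y": 0.008, "z": 0, "ax": 0, "ay": 0, "az": 0}, {"x": -0.046, "y": 0.011, "z": 0, "ax": 0, "ay": 0, "az": 0}, {"x": -0.046, "y": 0.011, "z": 0, "ax": 0, "ay": 0, "az": 0}]}}

```text
time_s: 2.07
position: [455.1, -50.6, 310.4]
ee_rot: [180.0, 0.0, 85.0]
force: [-0.2, 0.2, 0.0]
width: 85.1
```

```bash
python3 - <<'E'
from h import *
o=observe();print(o['time_s'],o['position'],o['ee_rot'],o['qd'].round(1),o['q'].round(0))
import pickle
c=get_calibration('wrist');p,d=read_camera('wrist');pickle.dump((c,p,d),open('pics/w1.pkl','wb'))
cv2.imwrite('pics/w1.png',p[:,:,::-1])
E
```

```text
2.0667 [455.10275707 -50.64192291 310.41551222] [1.79975046e+02 1.78979231e-02 8.50156516e+01] [-2.4 -0.1 -4.6  0.6 -0.8  0.2 -3.5] [-41.   0.  41. 114.  -0.  66.  85.]
```

View pics/w1.png

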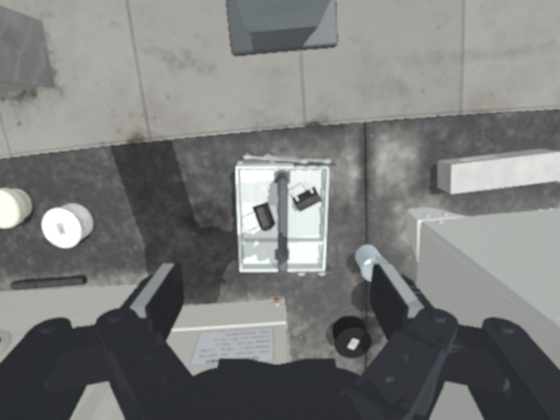

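The wrist view shows the case with its rim from (238,163) to (328,272). The handle bar runs along column ~282, from (282,175) to (281,262). The tin is at (67,226) and the beige cap at (12,208).

```bash
python3 - <<'E'
from h import *
import pickle
c,p,d=pickle.load(open('pics/w1.pkl','rb'))
X=cloud(c,d);g=p.max(2)
m=(X[...,0]>420)&(X[...,0]<600)&(X[...,1]>-130)&(X[...,1]<40)&(X[...,2]>98)&(X[...,2]<130)
Q=X[m];cc=Q.mean(0);w,V=np.linalg.eigh(np.cov((Q[:,:2]-cc[:2]).T));dd=V[:,1];t=(Q[:,:2]-cc[:2])@dd
vv,uu=np.where(m)
print('handle',m.sum(),cc.round(1),np.degrees(np.arctan2(dd[1],dd[0])),t.min(),t.max(),'mid',cc[:2]+dd*(t.min()+t.max())/2,np.median(Q[:,2]),uu.mean(),vv.min(),vv.max())
m=(X[...,0]>400)&(X[...,0]<620)&(X[...,1]>-150)&(X[...,1]<60)&(X[...,2]>70)&(X[...,2]<86)&(g>130)
Q=X[m];r=cv2.minAreaRect(Q[:,:2].astype(np.float32));print('rim',m.sum(),r,np.median(Q[:,2]))
# tri handle ends mid: wrist vs top
ct=get_calibration('top')
def hm(img,box):
    u0,u1,v0,v1=box;k=np.zeros(img.shape[:2],np.uint8);k[v0:v1,u0:u1]=1
    return k
# dark mask around handle central strip: per row centre, wrist rows 205..245 ; top rows 250..285
def line(gray,rows,u0,u1,th):
    out=[]
    for v in rows:
        s=np.where(gray[v,u0:u1]<th)[0]
        if 3<len(s): out.append((u0+s.mean(),v,len(s)))
    return np.array(out)
L=line(g,range(215,255,4),276,290,110);print(L.round(1).tolist())
t=cv2.imread('pics/top0.png').max(2);L2=line(t,range(246,288,4),196,208,110);print(L2.round(1).tolist())
# wrist plane at z=112
print(plane(c,L[:,:2],112.).round(1).tolist()); print(plane(ct,L2[:,:2],112.).round(1).tolist())
# tin
mm=(p.min(2)>170).astype(np.uint8);mm[:195]=0;mm[255:]=0;mm[:,:38]=0;mm[:,98:]=0
e=cv2.fitEllipse(cv2.convexHull(max(cv2.findContours(mm,0,2)[0],key=cv2.contourArea)));print(e,tri(c,e[0],ct,(347.7,262.5)),plane(c,[e[0]],38.))
E
```

```text
handle 1019 [500.8 -48.  116.5] 175.26873821356847 -62.504575681302654 51.20645505127647 mid [506.44909973 -48.50075909] 117.51697410826262 282.01472031403335 178 273
rim 2135 ((507.2947998046875, -45.66627502441406), (118.06427764892578, 154.5697784423828), 83.94927978515625) 78.64031761184958
[[280.5, 235.0, 4.0], [282.0, 239.0, 9.0], [282.5, 243.0, 8.0], [282.5, 247.0, 8.0], [281.5, 251.0, 12.0]]
[[203.0, 246.0, 5.0], [203.0, 250.0, 5.0], [202.6, 254.0, 5.0], [202.0, 258.0, 5.0], [202.0, 262.0, 5.0], [201.6, 266.0, 5.0], [201.0, 270.0, 5.0], [199.4, 274.0, 7.0], [200.6, 278.0, 5.0], [199.4, 282.0, 5.0], [201.7, 286.0, 6.0]]
[[513.1, -50.7, 112.0], [518.1, -49.4, 112.0], [523.0, -49.2, 112.0], [528.0, -49.6, 112.0], [532.8, -51.2, 112.0]]
[[545.1, -51.0, 112.0], [536.9, -51.0, 112.0], [528.8, -50.2, 112.0], [520.6, -49.0, 112.0], [512.5, -49.0, 112.0], [504.4, -48.2, 112.0], [496.4, -46.9, 112.0], [488.4, -43.8, 112.0], [480.3, -46.1, 112.0], [472.4, -43.7, 112.0], [464.2, -48.3, 112.0]]
((66.33561706542969, 224.8994598388672), (44.06985855102539, 50.497764587402344), 81.1865463256836) (array([ 505.20939239, -365.61204324,   20.89959969]), np.float64(1.4822642661155159)) [[ 501.00336733 -352.55956813   38.        ]]
```

>>> {"fn": "carry_out", "kwargs": {"moves": [{"x": 0.001, "y": 0.013, "z": 0.035, "ax": 0, "ay": 0, "az": 0}, {"x": 0.002, "y": 0.026, "z": 0.07, "ax": 0, "ay": 0, "az": 0}, {"x": 0.003, "y": 0.039, "z": 0.105, "ax": 0, "ay": 0, "az": 0}, {"x": 0.003, "y": 0.051, "z": 0.14, "ax": 0, "ay": 0, "az": 0}, {"x": 0.003, "y": 0.051, "z": 0.16, "ax": 0, "ay": 0, "az": 0}, {"x": 0.003, "y": 0.051, "z": 0.16, "ax": 0, "ay": 0, "az": 0}, {"x": 0.003, "y": 0.051, "z": 0.16, "ax": 0, "ay": 0, "az": 0}]}}

```text
time_s: 2.7
position: [505.4, -46.7, 149.5]
ee_rot: [-179.8, 0.0, 85.5]
force: [-0.2, -0.6, 0.3]
width: 85.5
```

```bash
python3 - <<'E'
from h import *
o=observe();print(o['time_s'],o['position'],o['ee_rot'],o['qd'].round(1))
c=get_calibration('wrist');p,d=read_camera('wrist')
cv2.imwrite('pics/w2.png',p[:,:,::-1])
X=cloud(c,d)
m=(X[...,0]>420)&(X[...,0]<600)&(X[...,1]>-100)&(X[...,1]<0)&(X[...,2]>103)&(X[...,2]<130)
v,u=np.where(m);k=(u>200)&(u<350);Q=X[m][k];print(len(Q),np.median(Q,0),Q.min(0),Q.max(0), np.polyfit(Q[:,0]-507,Q[:,1],1))
E
```

```text
2.7 [505.40320356 -46.73779711 149.5143541 ] [-1.79813762e+02  2.89105726e-02  8.54922233e+01] [-0.5 -2.9  1.8 -1.8  0.5  0.3  0. ]
3379 [496.8259577  -47.60393034 117.70011624] [449.71583767 -58.17271517 103.24531979] [563.84626739 -38.45563666 120.90159065] [ -0.08301017 -48.32025819]
```

View pics/w2.png

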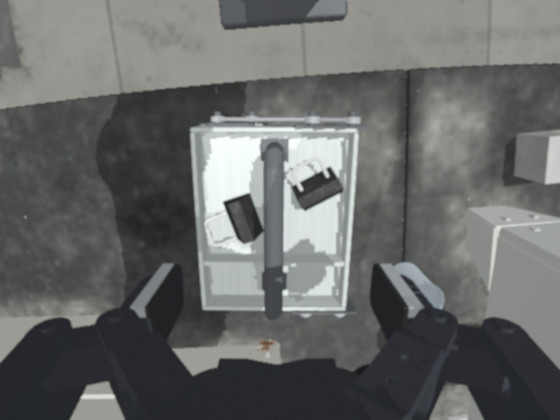

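The bar is at columns 265–285, centred between the open fingers, and depth puts its top at 117.7 with its middle at (507,-48.3). The clips are clear of the finger paths. I'm descending and closing.

>>> {"fn": "carry_out", "kwargs": {"moves": [{"x": 0, "y": 0, "z": 0.025, "ax": 0, "ay": 0, "az": 0}, {"x": 0, "y": 0, "z": 0.045, "ax": 0, "ay": 0, "az": 0}, {"x": 0, "y": 0, "z": 0.057, "ax": 0, "ay": 0, "az": 0}, {"x": 0, "y": 0, "z": 0.057, "ax": 0, "ay": 0, "az": 0}]}}

```text
time_s: 3.08
position: [505.7, -47.2, 92.9]
ee_rot: [-179.9, -0.0, 85.4]
force: [-0.5, 0.1, 1.5]
width: 85.4
```

>>> {"fn": "carry_out", "kwargs": {"moves": [{"x": 0, "y": 0, "z": 0, "ax": 0, "ay": 0, "az": 0}, {"x": 0, "y": 0, "z": 0, "ax": 0, "ay": 0, "az": 0}, {"x": 0, "y": 0, "z": 0, "ax": 0, "ay": 0, "az": 0}, {"x": 0, "y": 0, "z": 0, "ax": 0, "ay": 0, "az": 0}, {"x": 0, "y": 0, "z": 0, "ax": 0, "ay": 0, "az": 0}, {"x": 0, "y": 0, "z": 0, "ax": 0, "ay": 0, "az": 0}, {"x": 0, "y": 0, "z": 0, "ax": 0, "ay": 0, "az": 0}, {"x": 0, "y": 0, "z": 0, "ax": 0, "ay": 0, "az": 0}, {"x": 0, "y": 0, "z": 0, "ax": 0, "ay": 0, "az": 0}], "fingers": 1, "force": 50}}

```text
time_s: 3.83
position: [506.6, -48.7, 93.7]
ee_rot: [180.0, 0.0, 85.4]
force: [-1.9, -2.9, 5.4]
width: 10.8
```

```bash
python3 - <<'E'
import numpy as np
for n in range(1,25):
    t=n/24;q=2.094*(0.5-0.5*np.cos(np.pi*t));print(n,round(q,3),round(-80.8*(.866-np.sin(1.047-q)),1),round(-80.8*(np.cos(1.047-q)-.5),1))
E
```

```text
1 0.009 -0.4 -0.6
2 0.036 -1.5 -2.5
3 0.08 -3.4 -5.5
4 0.14 -6.3 -9.4
5 0.216 -10.3 -14.1
6 0.307 -15.5 -19.2
7 0.41 -21.9 -24.5
8 0.523 -29.6 -29.6
9 0.646 -38.5 -34.0
10 0.776 -48.3 -37.5
11 0.91 -59.0 -39.6
12 1.047 -70.0 -40.4
13 1.184 -81.0 -39.6
14 1.318 -91.6 -37.5
15 1.448 -101.5 -34.0
16 1.57 -110.4 -29.6
17 1.684 -118.1 -24.5
18 1.787 -124.5 -19.2
19 1.878 -129.6 -14.1
20 1.954 -133.6 -9.4
21 2.014 -136.5 -5.5
22 2.058 -138.5 -2.5
23 2.085 -139.6 -0.6
24 2.094 -139.9 -0.0
```

>>> {"fn": "carry_out", "kwargs": {"moves": [{"x": -0.0015, "y": 0, "z": -0.0025, "ax": 0, "ay": 0, "az": 0}, {"x": -0.0034, "y": 0, "z": -0.0055, "ax": 0, "ay": 0, "az": 0}, {"x": -0.0063, "y": 0, "z": -0.0094, "ax": 0, "ay": 0, "az": 0}, {"x": -0.0103, "y": 0, "z": -0.0141, "ax": 0, "ay": 0, "az": 0}, {"x": -0.0155, "y": 0, "z": -0.0192, "ax": 0, "ay": 0, "az": 0}, {"x": -0.0219, "y": 0, "z": -0.0245, "ax": 0, "ay": 0, "az": 0}, {"x": -0.0296, "y": 0, "z": -0.0296, "ax": 0, "ay": 0, "az": 0}, {"x": -0.0385, "y": 0, "z": -0.034, "ax": 0, "ay": 0, "az": 0}, {"x": -0.0483, "y": 0, "z": -0.0375, "ax": 0, "ay": 0, "az": 0}, {"x": -0.059, "y": 0, "z": -0.0396, "ax": 0, "ay": 0, "az": 0}]}}

```text
time_s: 4.67
position: [501.6, -107.1, 133.5]
ee_rot: [180.0, -0.1, 85.4]
force: [1.3, 2.8, -3.4]
width: 10.1
```

Forces are small and the tray is following. Next is the second part of the arc, with rows relative to (-59.0, -39.6).

>>> {"fn": "carry_out", "kwargs": {"moves": [{"x": -0.011, "y": 0, "z": -0.0008, "ax": 0, "ay": 0, "az": 0}, {"x": -0.022, "y": 0, "z": 0, "ax": 0, "ay": 0, "az": 0}, {"x": -0.0326, "y": 0, "z": 0.0021, "ax": 0, "ay": 0, "az": 0}, {"x": -0.0425, "y": 0, "z": 0.0056, "ax": 0, "ay": 0, "az": 0}, {"x": -0.0514, "y": 0, "z": 0.01, "ax": 0, "ay": 0, "az": 0}, {"x": -0.0591, "y": 0, "z": 0.0151, "ax": 0, "ay": 0, "az": 0}, {"x": -0.0655, "y": 0, "z": 0.0204, "ax": 0, "ay": 0, "az": 0}, {"x": -0.0706, "y": 0, "z": 0.0255, "ax": 0, "ay": 0, "az": 0}, {"x": -0.0746, "y": 0, "z": 0.0302, "ax": 0, "ay": 0, "az": 0}, {"x": -0.0775, "y": 0, "z": 0.0341, "ax": 0, "ay": 0, "az": 0}]}}

```text
time_s: 5.5
position: [495.1, -185.6, 98.2]
ee_rot: [-180.0, 0.1, 85.3]
force: [-0.4, -4.9, 1.9]
width: 10.1
```

>>> {"fn": "carry_out", "kwargs": {"moves": [{"x": -0.002, "y": 0, "z": 0.003, "ax": 0, "ay": 0, "az": 0}, {"x": -0.0031, "y": 0, "z": 0.0049, "ax": 0, "ay": 0, "az": 0}, {"x": -0.0034, "y": 0, "z": 0.0055, "ax": 0, "ay": 0, "az": 0}, {"x": -0.0034, "y": 0, "z": 0.0055, "ax": 0, "ay": 0, "az": 0}]}}

```text
time_s: 5.83
position: [495.0, -188.4, 93.6]
ee_rot: [180.0, 0.0, 85.4]
force: [-3.6, -3.1, 11.5]
width: 10.3
```

The tray now rests at the open end. Releasing and rising.

>>> {"fn": "carry_out", "kwargs": {"moves": [{"x": 0, "y": 0, "z": 0, "ax": 0, "ay": 0, "az": 0}, {"x": 0, "y": 0, "z": 0, "ax": 0, "ay": 0, "az": 0}, {"x": 0, "y": 0, "z": 0, "ax": 0, "ay": 0, "az": 0}, {"x": 0, "y": 0, "z": 0, "ax": 0, "ay": 0, "az": 0}, {"x": 0, "y": 0, "z": 0, "ax": 0, "ay": 0, "az": 0}, {"x": 0, "y": 0, "z": 0, "ax": 0, "ay": 0, "az": 0}, {"x": 0, "y": 0, "z": -0.02, "ax": 0, "ay": 0, "az": 0}, {"x": 0, "y": 0, "z": -0.055, "ax": 0, "ay": 0, "az": 0}], "fingers": -1}}

```text
time_s: 6.5
position: [492.7, -186.3, 146.0]
ee_rot: [-179.6, -0.0, 85.4]
force: [0.9, 0.2, 0.3]
width: 85.4
```

>>> {"fn": "carry_out", "kwargs": {"moves": [{"x": -0.008, "y": -0.002, "z": -0.03, "ax": 0, "ay": 0, "az": 7}, {"x": -0.022, "y": -0.003, "z": -0.06, "ax": 0, "ay": 0, "az": 14}, {"x": -0.036, "y": -0.004, "z": -0.085, "ax": 0, "ay": 0, "az": 21}, {"x": -0.05, "y": -0.006, "z": -0.1, "ax": 0, "ay": 0, "az": 28}, {"x": -0.064, "y": -0.008, "z": -0.1, "ax": 0, "ay": 0, "az": 35}, {"x": -0.078, "y": -0.01, "z": -0.1, "ax": 0, "ay": 0, "az": 42}, {"x": -0.092, "y": -0.012, "z": -0.1, "ax": 0, "ay": 0, "az": 49}, {"x": -0.106, "y": -0.014, "z": -0.1, "ax": 0, "ay": 0, "az": 56}, {"x": -0.12, "y": -0.014, "z": -0.1, "ax": 0, "ay": 0, "az": 63}, {"x": -0.134, "y": -0.014, "z": -0.1, "ax": 0, "ay": 0, "az": 70}]}}

```text
time_s: 7.33
position: [470.2, -320.2, 248.3]
ee_rot: [-180.0, -0.0, 15.1]
force: [-0.3, 0.8, -0.3]
width: 85.4
```

>>> {"fn": "carry_out", "kwargs": {"moves": [{"x": 0, "y": 0, "z": 0, "ax": 0, "ay": 0, "az": 7}, {"x": 0, "y": 0, "z": 0, "ax": 0, "ay": 0, "az": 14}, {"x": 0, "y": 0, "z": 0, "ax": 0, "ay": 0, "az": 20}, {"x": 0, "y": 0, "z": 0, "ax": 0, "ay": 0, "az": 20}, {"x": 0, "y": 0, "z": 0, "ax": 0, "ay": 0, "az": 20}]}}

```text
time_s: 7.75
position: [470.4, -319.7, 248.0]
ee_rot: [180.0, 0.0, -4.4]
force: [0.2, 0.1, 0.8]
width: 85.1
```

```bash
python3 - <<'E'
from h import *
import pickle
o=observe();print(o['time_s'],o['position'],o['ee_rot'],o['qd'].round(1),o['q'].round(0))
c=get_calibration('wrist');p,d=read_camera('wrist')
cv2.imwrite('pics/w3.png',p[:,:,::-1]);pickle.dump((c,p,d),open('pics/w3.pkl','wb'))
p,d=read_camera('top');cv2.imwrite('pics/t3.png',p[:,:,::-1]);np.save('pics/t3.npy',d)
E
```

```text
7.75 [ 470.36610185 -319.68724803  248.00733353] [ 1.79984473e+02  4.53433427e-02 -4.40579450e+00] [ 0.4 -0.6 -0.6 -0.   0.4 -0.1  0.7] [-19.  28.  66. 106. -29.  65.  52.]
```

View pics/w3.png

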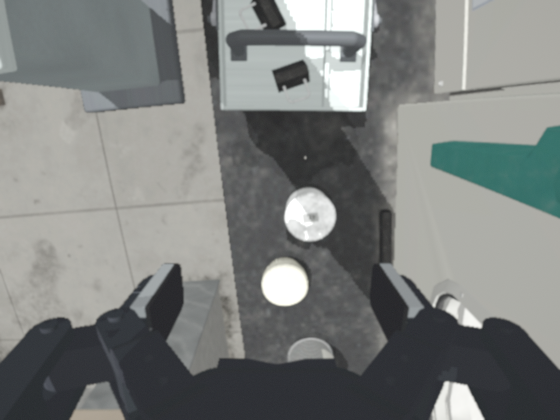

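View pics/t3.png

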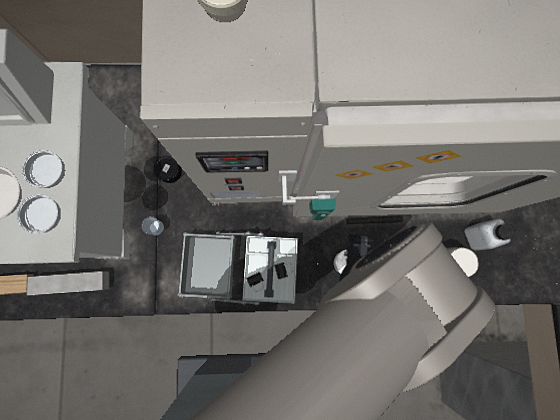

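The top view shows the tray resting open at (270,268) and the compartment uncovered at (208,267). The wrist view shows the tin at (310,214) and the beige cap at (285,282).

```bash
python3 - <<'E'
from h import *
import pickle
c,p,d=pickle.load(open('pics/w3.pkl','rb'))
X=cloud(c,d)
m=(X[...,2]>30)&(X[...,2]<46);k=np.zeros_like(m);k[180:250,270:350]=1;m&=k
e=cv2.fitEllipse(cv2.convexHull(max(cv2.findContours(m.astype(np.uint8),0,1)[0],key=cv2.contourArea)))
Q=X[m];print('tin',e,Q.mean(0),Q.min(0),Q.max(0),np.median(Q[:,2]),plane(c,[e[0]],38.),tri(c,e[0],get_calibration('top'),(347.7,262.5)))
print(cv2.minEnclosingCircle(Q[:,:2].astype(np.float32)))
k=np.zeros_like(m);k[250:315,255:315]=1;m=(X[...,2]>30)&(X[...,2]<46)&k;Q=X[m];print('cap',Q.mean(0),cv2.minEnclosingCircle(Q[:,:2].astype(np.float32)))
# case opening from top
X=cloud(get_calibration('top'),np.load('pics/t3.npy'));R=X[(X[...,0]>400)&(X[...,0]<620)&(X[...,1]>-115)&(X[...,1]<40)]
A=R[(R[:,2]>45)&(R[:,2]<62)];r=cv2.minAreaRect(A[:,:2].astype(np.float32));print('case rim',r,len(A))
k=np.zeros((420,560),bool);k[240:292,192:226]=1;Q=X[k];Q=Q[Q[:,2]<25];print('floor',np.median(Q,0),len(Q))
E
```

```text
tin ((310.0201721191406, 216.64218139648438), (48.22818374633789, 50.54887008666992), 75.19562530517578) [ 505.07029718 -362.36567818   38.50067018] [ 476.03978611 -392.28987413   34.78015058] [ 534.30396271 -334.14037062   41.1429139 ] 38.52011184644945 [[ 505.14811561 -362.3475539    38.        ]] (array([ 504.64528035, -362.13916953,   39.31356625]), np.float64(0.8955381552801688))
((505.3314514160156, -363.4705505371094), 29.520299911499023)
cap [ 469.84538071 -447.07108996   37.3500457 ] ((469.4428405761719, -449.5184326171875), 29.485557556152344)
case rim ((505.7818298339844, -54.91963195800781), (124.849365234375, 146.72715759277344), 86.25757598876953) 718
floor [507.03408166 -47.7891962    7.34322855] 1759
```

Both measurements agree: the tin is at (505,-362.5) with its top at 38.5. The depth circle has radius 29.5 mm, which fits 59 mm across.

>>> {"fn": "carry_out", "kwargs": {"moves": [{"x": 0.01, "y": 0.01, "z": 0.035, "ax": 0, "ay": 0, "az": 0}, {"x": 0.02, "y": 0.02, "z": 0.07, "ax": 0, "ay": 0, "az": 0}, {"x": 0.03, "y": 0.03, "z": 0.105, "ax": 0, "ay": 0, "az": 0}, {"x": 0.038, "y": 0.04, "z": 0.135, "ax": 0, "ay": 0, "az": 0}, {"x": 0.038, "y": 0.04, "z": 0.165, "ax": 0, "ay": 0, "az": 0}, {"x": 0.038, "y": 0.04, "z": 0.175, "ax": 0, "ay": 0, "az": 0}, {"x": 0.038, "y": 0.04, "z": 0.175, "ax": 0, "ay": 0, "az": 0}, {"x": 0.038, "y": 0.04, "z": 0.175, "ax": 0, "ay": 0, "az": 0}]}}

```text
time_s: 8.52
position: [505.1, -363.0, 74.1]
ee_rot: [-180.0, -0.0, -4.6]
force: [0.3, -1.1, 0.3]
width: 85.5
```

```bash
python3 - <<'E'
from h import *
o=observe();print(o['time_s'],o['position'],o['ee_rot'],o['qd'].round(1),o['q'].round(0))
c=get_calibration('wrist');p,d=read_camera('wrist')
cv2.imwrite('pics/w4.png',p[:,:,::-1])
X=cloud(c,d);m=(X[...,2]>32)&(X[...,2]<46)&(X[...,1]>-398)&(X[...,1]<-325)&(X[...,0]>460)&(X[...,0]<550);Q=X[m];print(len(Q),cv2.minEnclosingCircle(Q[:,:2].astype(np.float32)),Q.mean(0))
E
```

```text
8.5167 [ 505.05060656 -362.95416784   74.09829941] [-1.79998762e+02 -8.87897481e-03 -4.56057094e+00] [-0.7 -1.6  1.7 -1.1 -0.  -0.1 -0.2] [ -4.  44.  50. 106. -43.  51.  62.]
6871 ((505.3130798339844, -362.9377746582031), 29.379581451416016) [ 505.40183221 -361.37576329   38.42455322]
```

View pics/w4.png

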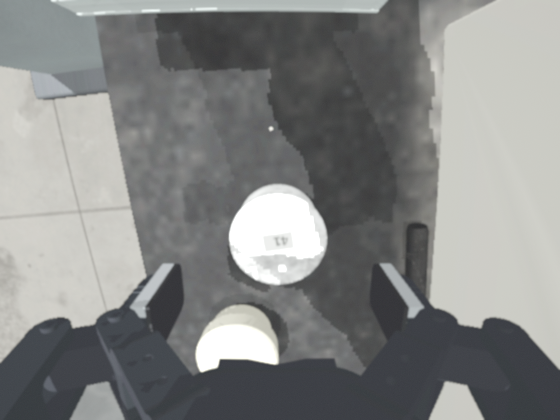

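The label-lidded tin at (278,235) lies centred between the jaws, and the cap is out of the way. I'm descending to TCP z≈6 and gripping.

>>> {"fn": "carry_out", "kwargs": {"moves": [{"x": 0, "y": 0, "z": 0.025, "ax": 0, "ay": 0, "az": 0}, {"x": 0, "y": 0, "z": 0.048, "ax": 0, "ay": 0, "az": 0}, {"x": 0, "y": 0, "z": 0.062, "ax": 0, "ay": 0, "az": 0}, {"x": 0, "y": 0, "z": 0.068, "ax": 0, "ay": 0, "az": 0}, {"x": 0, "y": 0, "z": 0.068, "ax": 0, "ay": 0, "az": 0}, {"x": 0, "y": 0, "z": 0.068, "ax": 0, "ay": 0, "az": 0}]}}

```text
time_s: 9.07
position: [505.6, -363.4, 6.5]
ee_rot: [180.0, -0.1, -4.6]
force: [0.3, 0.4, 0.2]
width: 85.5
```

>>> {"fn": "carry_out", "kwargs": {"moves": [{"x": 0, "y": 0, "z": 0, "ax": 0, "ay": 0, "az": 0}, {"x": 0, "y": 0, "z": 0, "ax": 0, "ay": 0, "az": 0}, {"x": 0, "y": 0, "z": 0, "ax": 0, "ay": 0, "az": 0}, {"x": 0, "y": 0, "z": 0, "ax": 0, "ay": 0, "az": 0}, {"x": 0, "y": 0, "z": 0, "ax": 0, "ay": 0, "az": 0}, {"x": 0, "y": 0, "z": 0, "ax": 0, "ay": 0, "az": 0}], "fingers": 1, "force": 30}}

```text
time_s: 9.57
position: [505.6, -363.3, 6.6]
ee_rot: [180.0, -0.1, -4.6]
force: [-0.9, 1.1, 6.7]
width: 57.0
```

>>> {"fn": "carry_out", "kwargs": {"moves": [{"x": 0, "y": 0, "z": -0.015, "ax": 0, "ay": 0, "az": 0}, {"x": 0, "y": 0, "z": -0.045, "ax": 0, "ay": 0, "az": 0}, {"x": 0, "y": 0, "z": -0.08, "ax": 0, "ay": 0, "az": 0}, {"x": -0.005, "y": 0, "z": -0.115, "ax": 0, "ay": 0, "az": 0}, {"x": -0.015, "y": -0.005, "z": -0.145, "ax": 0, "ay": 0, "az": 0}, {"x": -0.03, "y": -0.02, "z": -0.165, "ax": 0, "ay": 0, "az": 0}, {"x": -0.045, "y": -0.045, "z": -0.174, "ax": 0, "ay": 0, "az": 0}, {"x": -0.05, "y": -0.075, "z": -0.174, "ax": 0, "ay": 0, "az": 0}, {"x": -0.051, "y": -0.107, "z": -0.174, "ax": 0, "ay": 0, "az": 0}, {"x": -0.052, "y": -0.14, "z": -0.174, "ax": 0, "ay": 0, "az": 0}]}}

```text
time_s: 10.4
position: [463.7, -218.4, 180.5]
ee_rot: [-179.9, -0.1, -4.7]
force: [0.7, 0.6, -0.6]
width: 57.2
```

>>> {"fn": "carry_out", "kwargs": {"moves": [{"x": 0, "y": -0.033, "z": 0, "ax": 0, "ay": 0, "az": 0}, {"x": 0, "y": -0.065, "z": 0, "ax": 0, "ay": 0, "az": 0}, {"x": 0.004, "y": -0.096, "z": 0, "ax": 0, "ay": 0, "az": 0}, {"x": 0.012, "y": -0.125, "z": 0, "ax": 0, "ay": 0, "az": 0}, {"x": 0.02, "y": -0.15, "z": 0, "ax": 0, "ay": 0, "az": 0}, {"x": 0.026, "y": -0.168, "z": 0, "ax": 0, "ay": 0, "az": 0}, {"x": 0.028, "y": -0.175, "z": 0, "ax": 0, "ay": 0, "az": 0}, {"x": 0.028, "y": -0.175, "z": 0, "ax": 0, "ay": 0, "az": 0}, {"x": 0.028, "y": -0.175, "z": 0, "ax": 0, "ay": 0, "az": 0}]}}

```text
time_s: 11.15
position: [505.9, -47.9, 179.7]
ee_rot: [180.0, -0.0, -4.6]
force: [-0.3, -0.2, -0.7]
width: 56.9
```

```bash
python3 - <<'E'
from h import *
o=observe();print(o['time_s'],o['position'],o['ee_rot'],o['qd'].round(1),o['q'].round(0),o['width'])
c=get_calibration('wrist');p,d=read_camera('wrist')
cv2.imwrite('pics/w5.png',p[:,:,::-1])
p,d=read_camera('scene');cv2.imwrite('pics/s5.png',p[:,:,::-1])
E
```

```text
11.15 [505.94973212 -47.89851293 179.72264111] [ 1.79984605e+02 -1.08782675e-02 -4.63677666e+00] [ 1.3 -0.2  0.6  0.7  0.  -0.2  0.2] [-53.  29.  68. 118. -33.  56.  28.] 56.93452876624144
```

View pics/w5.png

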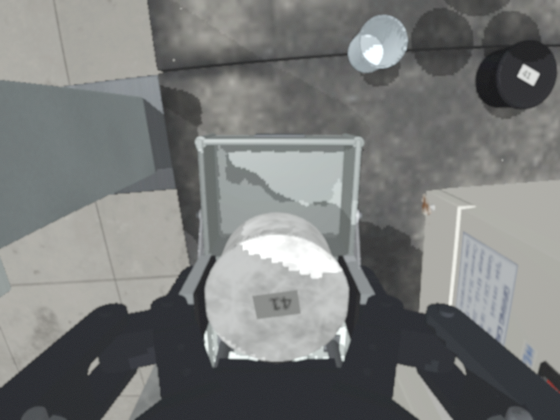

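View pics/s5.png

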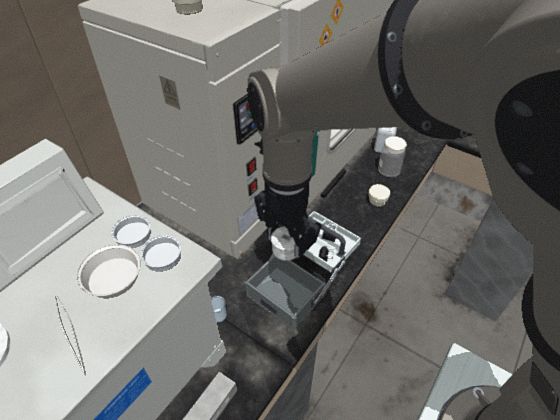

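The tin is held level at (278,290) in the wrist view, above the open compartment. Lowering.

>>> {"fn": "carry_out", "kwargs": {"moves": [{"x": 0.0005, "y": 0, "z": 0.02, "ax": 0, "ay": 0, "az": 0}, {"x": 0.001, "y": 0, "z": 0.05, "ax": 0, "ay": 0, "az": 0}, {"x": 0.001, "y": 0, "z": 0.08, "ax": 0, "ay": 0, "az": 0}, {"x": 0.001, "y": 0, "z": 0.11, "ax": 0, "ay": 0, "az": 0}, {"x": 0.001, "y": 0, "z": 0.135, "ax": 0, "ay": 0, "az": 0}, {"x": 0.001, "y": 0, "z": 0.15, "ax": 0, "ay": 0, "az": 0}, {"x": 0.001, "y": 0, "z": 0.158, "ax": 0, "ay": 0, "az": 0}, {"x": 0.001, "y": 0, "z": 0.162, "ax": 0, "ay": 0, "az": 0}, {"x": 0.001, "y": 0, "z": 0.164, "ax": 0, "ay": 0, "az": 0}, {"x": 0.001, "y": 0, "z": 0.164, "ax": 0, "ay": 0, "az": 0}]}}

```text
time_s: 12.08
position: [507.8, -47.6, 15.9]
ee_rot: [180.0, -0.1, -4.6]
force: [0.3, 0.5, 0.5]
width: 56.9
```

Not touching yet. Creeping down 1 mm per row.

>>> {"fn": "carry_out", "kwargs": {"moves": [{"x": 0, "y": 0, "z": 0.001, "ax": 0, "ay": 0, "az": 0}, {"x": 0, "y": 0, "z": 0.002, "ax": 0, "ay": 0, "az": 0}, {"x": 0, "y": 0, "z": 0.003, "ax": 0, "ay": 0, "az": 0}, {"x": 0, "y": 0, "z": 0.004, "ax": 0, "ay": 0, "az": 0}, {"x": 0, "y": 0, "z": 0.004, "ax": 0, "ay": 0, "az": 0}]}}

```text
time_s: 12.5
position: [507.7, -46.7, 11.6]
ee_rot: [-180.0, -0.0, -4.6]
force: [-0.7, 0.3, 2.8]
width: 57.1
```

>>> {"fn": "carry_out", "kwargs": {"moves": [{"x": 0, "y": 0, "z": 0.0005, "ax": 0, "ay": 0, "az": 0}, {"x": 0, "y": 0, "z": 0.001, "ax": 0, "ay": 0, "az": 0}, {"x": 0, "y": 0, "z": 0.001, "ax": 0, "ay": 0, "az": 0}]}}

```text
time_s: 12.75
position: [507.7, -46.7, 11.5]
ee_rot: [-179.9, -0.0, -4.6]
force: [-4.5, 2.8, 18.1]
width: 56.8
```

Floor contact (18 N, no further descent). Opening part-way.

>>> {"fn": "carry_out", "kwargs": {"moves": [{"x": 0, "y": 0, "z": -0.001, "ax": 0, "ay": 0, "az": 0}, {"x": 0, "y": 0, "z": -0.001, "ax": 0, "ay": 0, "az": 0}, {"x": 0, "y": 0, "z": -0.001, "ax": 0, "ay": 0, "az": 0}, {"x": 0, "y": 0, "z": -0.001, "ax": 0, "ay": 0, "az": 0}], "fingers": -0.65}}

```text
time_s: 13.08
position: [507.3, -46.9, 11.2]
ee_rot: [180.0, 0.0, -4.6]
force: [0.2, -0.6, -0.4]
width: 70.5
```

>>> {"fn": "carry_out", "kwargs": {"moves": [{"x": 0, "y": 0, "z": -0.01, "ax": 0, "ay": 0, "az": 0}, {"x": 0, "y": 0, "z": -0.03, "ax": 0, "ay": 0, "az": 0}, {"x": 0, "y": 0, "z": -0.06, "ax": 0, "ay": 0, "az": 0}, {"x": 0, "y": 0, "z": -0.1, "ax": 0, "ay": 0, "az": 0}, {"x": 0, "y": 0, "z": -0.14, "ax": 0, "ay": 0, "az": 0}, {"x": 0, "y": 0, "z": -0.17, "ax": 0, "ay": 0, "az": 0}, {"x": 0, "y": 0.01, "z": -0.19, "ax": 0, "ay": 0, "az": -4}, {"x": 0, "y": 0.03, "z": -0.2, "ax": 0, "ay": 0, "az": -11}, {"x": 0, "y": 0.05, "z": -0.2, "ax": 0, "ay": 0, "az": -18}, {"x": 0, "y": 0.08, "z": -0.2, "ax": 0, "ay": 0, "az": -25}]}}

```text
time_s: 13.92
position: [501.6, -125.7, 212.3]
ee_rot: [-180.0, -0.1, 20.9]
force: [0.4, -0.1, 0.1]
width: 70.2
```

```bash
python3 - <<'E'
from h import *
o=observe();print(o['time_s'],o['position'],o['ee_rot'],o['q'].round(0),o['width'])
c=get_calibration('wrist');p,d=read_camera('wrist')
cv2.imwrite('pics/w6.png',p[:,:,::-1])
X=cloud(c,d);m=(X[...,2]>34)&(X[...,2]<49)&(abs(X[...,0]-507)<45)&(abs(X[...,1]+47)<38);Q=X[m];print(len(Q),cv2.minEnclosingCircle(Q[:,:2].astype(np.float32)),Q.mean(0))
A=np.c_[Q[:,:2],np.ones(len(Q))];print(np.linalg.lstsq(A,Q[:,2],rcond=None)[0])
E
```

```text
13.9167 [ 501.60574643 -125.74826715  212.33433253] [-1.79989417e+02 -8.46469406e-02  2.09467665e+01] [-42.  23.  63. 114. -24.  57.  54.] 70.18261084730526
3066 ((507.0494384765625, -46.53911590576172), 29.39995574951172) [506.61763763 -46.21682599  43.41923763]
[-1.00847046e-03 -1.40317183e-03  4.38652964e+01]
```

View pics/w6.png

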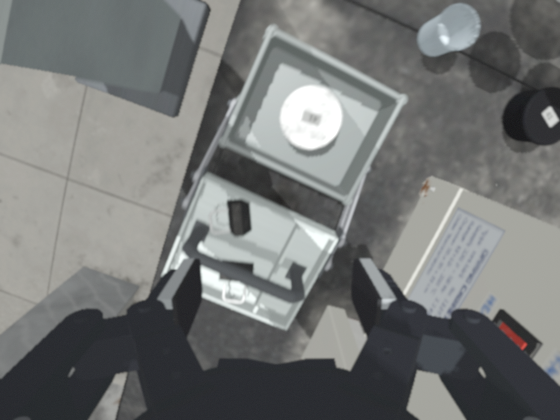

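The tin sits at (312,118), flat, with its top at 43.4 mm (5+38) and its centre at (507,-46.5). Next I go back to the tray handle.

>>> {"fn": "carry_out", "kwargs": {"moves": [{"x": -0.003, "y": 0.01, "z": 0, "ax": 0, "ay": 0, "az": -7}, {"x": -0.006, "y": 0.02, "z": 0, "ax": 0, "ay": 0, "az": -14}, {"x": -0.009, "y": 0.03, "z": 0, "ax": 0, "ay": 0, "az": -21}, {"x": -0.012, "y": 0.04, "z": 0, "ax": 0, "ay": 0, "az": -28}, {"x": -0.02, "y": 0.05, "z": 0, "ax": 0, "ay": 0, "az": -35}, {"x": -0.027, "y": 0.056, "z": 0.01, "ax": 0, "ay": 0, "az": -42}, {"x": -0.027, "y": 0.056, "z": 0.025, "ax": 0, "ay": 0, "az": -49}, {"x": -0.027, "y": 0.056, "z": 0.04, "ax": 0, "ay": 0, "az": -56}, {"x": -0.027, "y": 0.056, "z": 0.055, "ax": 0, "ay": 0, "az": -63}, {"x": -0.027, "y": 0.056, "z": 0.062, "ax": 0, "ay": 0, "az": -65}], "fingers": -1}}

```text
time_s: 14.8
position: [493.8, -188.7, 148.1]
ee_rot: [-179.9, -0.0, 85.7]
force: [0.7, 0.9, 0.2]
width: 85.4
```

>>> {"fn": "carry_out", "kwargs": {"moves": [{"x": 0, "y": 0, "z": 0, "ax": 0, "ay": 0, "az": 0}, {"x": 0, "y": 0, "z": 0, "ax": 0, "ay": 0, "az": 0}, {"x": 0, "y": 0, "z": 0, "ax": 0, "ay": 0, "az": 0}]}}

```text
time_s: 15.05
position: [495.4, -189.0, 150.0]
ee_rot: [180.0, 0.0, 85.3]
force: [0.8, -1.0, 0.6]
width: 85.2
```

```bash
python3 - <<'E'
from h import *
o=observe();print(o['time_s'],o['position'],o['ee_rot'],o['q'].round(0),o['width'])
c=get_calibration('wrist');p,d=read_camera('wrist')
cv2.imwrite('pics/w7.png',p[:,:,::-1])
X=cloud(c,d)
m=(X[...,0]>430)&(X[...,0]<590)&(X[...,1]>-240)&(X[...,1]<-140)&(X[...,2]>105)&(X[...,2]<130)
v,u=np.where(m);k=(u>200)&(u<350);Q=X[m][k];print(len(Q),np.median(Q,0),Q.min(0),Q.max(0), np.polyfit(Q[:,0]-495,Q[:,1],1))
E
```

```text
15.05 [ 495.3859189  -189.02053367  150.00675179] [1.79961701e+02 2.47941584e-02 8.52713585e+01] [-18.  23.  41. 115. -20.  48. 119.] 85.22306052634774
3385 [ 485.34599726 -187.19041191  117.71590138] [ 438.12162777 -197.64302262  105.25724922] [ 552.5139439  -177.72476878  120.5264475 ] [-8.37729421e-02 -1.87869692e+02]
```

View pics/w7.png

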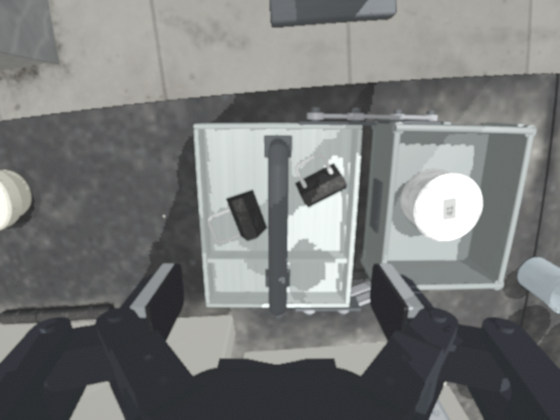

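The bar is at columns 268–290, centred, and the tin sits in the compartment at (447,205). Descending and gripping.

>>> {"fn": "carry_out", "kwargs": {"moves": [{"x": 0.001, "y": 0, "z": 0.025, "ax": 0, "ay": 0, "az": 0}, {"x": 0.001, "y": 0, "z": 0.045, "ax": 0, "ay": 0, "az": 0}, {"x": 0.001, "y": 0, "z": 0.057, "ax": 0, "ay": 0, "az": 0}, {"x": 0.001, "y": 0, "z": 0.057, "ax": 0, "ay": 0, "az": 0}, {"x": 0.001, "y": 0, "z": 0.057, "ax": 0, "ay": 0, "az": 0}]}}

```text
time_s: 15.52
position: [495.2, -187.8, 92.5]
ee_rot: [-180.0, 0.0, 85.4]
force: [0.3, -0.7, -0.1]
width: 85.8
```

>>> {"fn": "carry_out", "kwargs": {"moves": [{"x": 0, "y": 0, "z": 0, "ax": 0, "ay": 0, "az": 0}, {"x": 0, "y": 0, "z": 0, "ax": 0, "ay": 0, "az": 0}, {"x": 0, "y": 0, "z": 0, "ax": 0, "ay": 0, "az": 0}, {"x": 0, "y": 0, "z": 0, "ax": 0, "ay": 0, "az": 0}, {"x": 0, "y": 0, "z": 0, "ax": 0, "ay": 0, "az": 0}, {"x": 0, "y": 0, "z": 0, "ax": 0, "ay": 0, "az": 0}, {"x": 0, "y": 0, "z": 0, "ax": 0, "ay": 0, "az": 0}, {"x": 0, "y": 0, "z": 0, "ax": 0, "ay": 0, "az": 0}, {"x": 0, "y": 0, "z": 0, "ax": 0, "ay": 0, "az": 0}], "fingers": 1, "force": 50}}

```text
time_s: 16.27
position: [495.4, -188.4, 92.6]
ee_rot: [180.0, 0.0, 85.4]
force: [-0.4, -2.8, 3.5]
width: 10.4
```

>>> {"fn": "carry_out", "kwargs": {"moves": [{"x": 0.0015, "y": 0, "z": -0.0025, "ax": 0, "ay": 0, "az": 0}, {"x": 0.0034, "y": 0, "z": -0.0055, "ax": 0, "ay": 0, "az": 0}, {"x": 0.0063, "y": 0, "z": -0.0094, "ax": 0, "ay": 0, "az": 0}, {"x": 0.0103, "y": 0, "z": -0.0141, "ax": 0, "ay": 0, "az": 0}, {"x": 0.0155, "y": 0, "z": -0.0192, "ax": 0, "ay": 0, "az": 0}, {"x": 0.0219, "y": 0, "z": -0.0245, "ax": 0, "ay": 0, "az": 0}, {"x": 0.0296, "y": 0, "z": -0.0296, "ax": 0, "ay": 0, "az": 0}, {"x": 0.0385, "y": 0, "z": -0.034, "ax": 0, "ay": 0, "az": 0}, {"x": 0.0483, "y": 0, "z": -0.0375, "ax": 0, "ay": 0, "az": 0}, {"x": 0.059, "y": 0, "z": -0.0396, "ax": 0, "ay": 0, "az": 0}]}}

```text
time_s: 17.1
position: [500.4, -127.6, 132.6]
ee_rot: [180.0, -0.0, 85.4]
force: [1.9, -3.3, 0.6]
width: 10.3
```

>>> {"fn": "carry_out", "kwargs": {"moves": [{"x": 0.011, "y": 0, "z": -0.0008, "ax": 0, "ay": 0, "az": 0}, {"x": 0.022, "y": 0, "z": 0, "ax": 0, "ay": 0, "az": 0}, {"x": 0.0326, "y": 0, "z": 0.0021, "ax": 0, "ay": 0, "az": 0}, {"x": 0.0425, "y": 0, "z": 0.0056, "ax": 0, "ay": 0, "az": 0}, {"x": 0.0514, "y": 0, "z": 0.01, "ax": 0, "ay": 0, "az": 0}, {"x": 0.0591, "y": 0, "z": 0.0151, "ax": 0, "ay": 0, "az": 0}, {"x": 0.0655, "y": 0, "z": 0.0204, "ax": 0, "ay": 0, "az": 0}, {"x": 0.0706, "y": 0, "z": 0.0255, "ax": 0, "ay": 0, "az": 0}, {"x": 0.0746, "y": 0, "z": 0.0302, "ax": 0, "ay": 0, "az": 0}, {"x": 0.0775, "y": 0, "z": 0.0341, "ax": 0, "ay": 0, "az": 0}]}}

```text
time_s: 17.93
position: [506.6, -51.3, 96.9]
ee_rot: [180.0, 0.1, 85.4]
force: [4.7, -4.4, -4.5]
width: 10.6
```

>>> {"fn": "carry_out", "kwargs": {"moves": [{"x": 0.002, "y": 0, "z": 0.003, "ax": 0, "ay": 0, "az": 0}, {"x": 0.0031, "y": 0, "z": 0.0049, "ax": 0, "ay": 0, "az": 0}, {"x": 0.0034, "y": 0, "z": 0.0055, "ax": 0, "ay": 0, "az": 0}, {"x": 0.0034, "y": 0, "z": 0.0058, "ax": 0, "ay": 0, "az": 0}, {"x": 0.0034, "y": 0, "z": 0.0058, "ax": 0, "ay": 0, "az": 0}]}}

```text
time_s: 18.35
position: [507.0, -48.7, 92.4]
ee_rot: [179.9, 0.0, 85.4]
force: [0.2, -4.3, 8.7]
width: 9.8
```

>>> {"fn": "carry_out", "kwargs": {"moves": [{"x": 0, "y": 0, "z": 0, "ax": 0, "ay": 0, "az": 0}, {"x": 0, "y": 0, "z": 0, "ax": 0, "ay": 0, "az": 0}, {"x": 0, "y": 0, "z": 0, "ax": 0, "ay": 0, "az": 0}, {"x": 0, "y": 0, "z": 0, "ax": 0, "ay": 0, "az": 0}, {"x": 0, "y": 0, "z": 0, "ax": 0, "ay": 0, "az": 0}, {"x": 0, "y": 0, "z": 0, "ax": 0, "ay": 0, "az": 0}, {"x": 0, "y": 0, "z": -0.015, "ax": 0, "ay": 0, "az": 0}, {"x": 0, "y": 0, "z": -0.045, "ax": 0, "ay": 0, "az": 0}, {"x": 0, "y": 0, "z": -0.08, "ax": 0, "ay": 0, "az": 0}, {"x": 0, "y": -0.01, "z": -0.115, "ax": 0, "ay": 0, "az": 0}], "fingers": -1}}

```text
time_s: 19.18
position: [497.2, -47.5, 208.1]
ee_rot: [-180.0, 0.1, 85.4]
force: [1.2, 0.3, 0.8]
width: 85.6
```

>>> {"fn": "carry_out", "kwargs": {"moves": [{"x": 0, "y": -0.015, "z": -0.035, "ax": 0, "ay": 0, "az": 0}, {"x": 0, "y": -0.03, "z": -0.07, "ax": 0, "ay": 0, "az": 0}, {"x": 0, "y": -0.04, "z": -0.1, "ax": 0, "ay": 0, "az": 0}, {"x": 0, "y": -0.04, "z": -0.1, "ax": 0, "ay": 0, "az": 0}, {"x": 0, "y": -0.04, "z": -0.1, "ax": 0, "ay": 0, "az": 0}]}}

```text
time_s: 19.6
position: [457.2, -43.8, 308.4]
ee_rot: [179.8, -0.2, 85.5]
force: [0.8, 1.4, -0.2]
width: 85.4
```

```bash
python3 - <<'E'
from h import *
o=observe();print(o['time_s'],o['position'],o['force'],o['width'],o['qd'].round(1))
c=get_calibration('wrist');p,d=read_camera('wrist')
q,_=read_camera('scene')
cv2.imwrite('pics/f8.png',np.vstack([p,q])[:,:,::-1]); cv2.imwrite('pics/w8.png',p[:,:,::-1]);cv2.imwrite('pics/s8.png',q[:,:,::-1])
X=cloud(c,d);g=p.max(2)
m=(X[...,0]>430)&(X[...,0]<590)&(X[...,1]>-110)&(X[...,1]<10)&(X[...,2]>105)&(X[...,2]<130);Q=X[m];print('handle',np.median(Q,0),np.polyfit(Q[:,0]-507,Q[:,1],1))
m=(X[...,0]>400)&(X[...,0]<620)&(X[...,1]>-150)&(X[...,1]<60)&(X[...,2]>70)&(X[...,2]<86)&(g>130);Q=X[m];print('rim',cv2.minAreaRect(Q[:,:2].astype(np.float32)),np.median(Q[:,2]))
E
```

```text
19.6 [457.20440974 -43.76129964 308.41024642] [ 0.78019649  1.35485336 -0.18374537] 85.38879363506307 [ 0.9  3.6 -0.7  2.1 -0.9 -0.9  0.8]
handle [500.08123691 -47.70287916 117.64818935] [ -0.08147644 -48.23955268]
rim ((507.99468994140625, -44.198944091796875), (118.70891571044922, 154.8240509033203), 85.23080444335938) 78.5520741048158
```

View pics/w8.png

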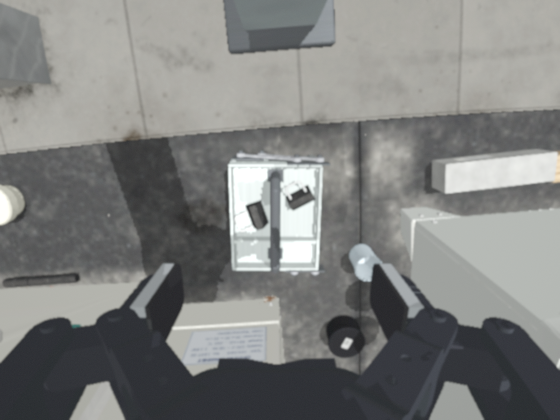

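View pics/s8.png

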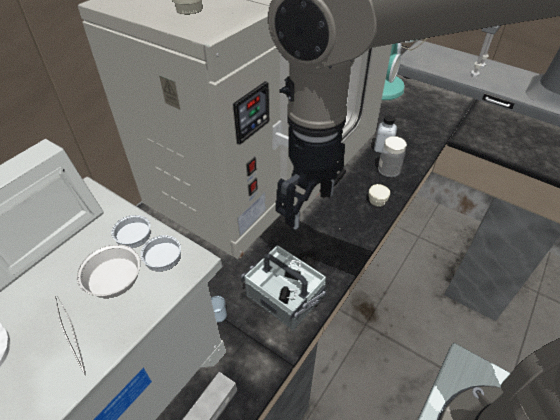

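The scene view shows the tray back on the case at (285,280) with the tin no longer on the bench. The wrist view shows the closed case at (275,215). Handle top (117.6) and handle position (507,-48.2) match the start, rim height is 78.6, and the gripper is clear.

```bash
python3 -c "
from plant import *
print(job_done())"
```

```text
the job is handed in; nothing more can be done
None
```

The job is done and handed in at about 20 s of the 72 s allowed. I swung the tray open by its handle, set the silver lidded tin (label 41) flat on the case floor, and swung the tray back until the case was closed.

**Tin:** before closing, its top measured level at 43.4 mm (floor 5 + tin 38), with its centre at (507, -46.5), close to the middle of the compartment. It touched down at up to 18 N, and I released it only after contact.

**Case:** after closing, the handle was at (507, -48.2) with its top at 117.6 mm and the rim at 78.6 mm. The height and position match the closed state at the start.

**Arm at hand-in:** the gripper was open and about 190 mm above the handle. No force reading at the end of a move was over about 18 N.

**Disagreements:**
- One early check, matching the first wrist picture with the top camera, put the tin's top at 21 mm. That picture was taken while the arm was still settling, so I dropped it. The later views agreed on 38–39 mm.
- The case rim centre from the last wrist view came out about 2–3 mm off in y from the other views, probably also from settling.

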